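# Put the gauge kit away in two stacks

## Task

Put the gauge kit away in two stacks: in the middle of the round cork-topped stand stack the big black ring gauge, on it the bare steel setting ring, and on top the small black loupe; in the middle of the square green-edged stand put the flat steel set block and on it the tall steel block, both square with the stand. Centre each piece on the one below, let go of everything, and leave the red-nutted coupling, the collet and the nut standing where they are.

Things in the scene. Friction and masses are not known exactly. Their poses are not given: they have to be found in the camera images.
- round_stand_top (a point): Centre of the top face of the round stand: a fixed blue plastic disc 90 mm across with a cork face 79 mm across; the top face is 8 mm above the worktop. z axis up. (Fixed parts bins hang over the back of the worktop, from x = 0.71 m on, 0.2 m up: carry things straight across, not swinging out under or into the bins.)
- square_stand_top (a point): Centre of the top face of the square stand: a fixed green plate 78 x 78 mm with a dark steel face 68 x 68 mm; the top face is 12 mm above the worktop. x and y axes along its edges, z up.
- ring_gauge_centre (a point): Centre (half-way up, 10 mm above its underside) of the big ring gauge: a black knurled ring with a bright threaded bore, 65 mm outside diameter, 20 mm high. Grip across the rim. Treat the bore as closed: nothing goes into it. Lies flat at the start; z axis up.
- setting_ring_centre (a point): Centre (half-way up, 6 mm above its underside) of the setting ring: a plain bare light steel ring, 45 mm outside diameter, 12 mm high. Grip across the rim. Treat the bore as closed. Lies flat at the start; z axis up.
- loupe_centre (a point): Centre (half-way up, 9.5 mm above its underside) of the loupe: a small matt black cup, 36 mm diameter, 19 mm high. Grip across the rim. Lies flat at the start; z axis up.
- set_block_centre (a point): Centre (half-way up, 7.5 mm above its underside) of the set block: a low ground grey steel block with a plain top, 37 mm along its x axis, 40 mm along y, 15 mm high. Lies flat at the start; z axis up.
- tall_block_centre (a point): Centre (half-way up, 22 mm above its underside) of the tall block: a ground grey steel block with four small screws in its top, 37 mm along its x axis, 40 mm along y, 44 mm high, about 0.5 kg. Stands upright at the start; z axis up.
- coupling_centre (a point): Bystander, to be left alone: centre (28 mm up) of a loose upright threaded coupling, white with a red hexagon nut, 31 x 28 mm, 56 mm high.
- collet_centre (a point): Bystander, to be left alone: centre (18 mm up) of a loose upright steel spring collet with dark slots, 28 mm diameter, 36 mm high.
- spanner_nut_centre (a point): Bystander, to be left alone: centre (11.5 mm up) of a loose light-grey hexagon nut with pin holes in its top, 29 x 26 mm, 23 mm high.
Mind the look-alikes: they are no part of the job. What is shaped like the part that bears tall_block_centre but blue or yellow is not meant.

How it is judged (in metres and radians):
At the end, for the whole second after the job is handed in: Centres over the one below: ring gauge, set block 12 mm; setting ring 10; loupe 9; tall block 8. Blocks parallel within 0.2 rad (any quarter turn) to what is below. Each rests on the one below (height within 4 mm), level within 0.12 rad, released, and stays so (horizontal distance between ring_gauge_centre and round_stand_top below 0.012 m and z of ring_gauge_centre in the frame of round_stand_top between 0.006 and 0.014 m and angle between each of ring_gauge_centre, setting_ring_centre, loupe_centre, set_block_centre, tall_block_centre's own z axis and vertical below 0.12 rad and horizontal distance between setting_ring_centre and ring_gauge_centre below 0.01 m and z of setting_ring_centre in the frame of round_stand_top between 0.022 and 0.03 m and horizontal distance between loupe_centre and setting_ring_centre below 0.009 m and z of loupe_centre in the frame of round_stand_top between 0.0375 and 0.0455 m and horizontal distance between set_block_centre and square_stand_top below 0.012 m and z of set_block_centre in the frame of square_stand_top between 0.0035 and 0.0115 m and (angle between the x axis of set_block_centre and the x axis of square_stand_top, either way round below 0.2 rad or angle between the x axis of set_block_centre and the y axis of square_stand_top, either way round below 0.2 rad) and horizontal distance between tall_block_centre and set_block_centre below 0.008 m and z of tall_block_centre in the frame of square_stand_top between 0.033 and 0.041 m and (angle between the x axis of tall_block_centre and the x axis of set_block_centre, either way round below 0.2 rad or angle between the x axis of tall_block_centre and the y axis of set_block_centre, either way round below 0.2 rad)); the robot touches nothing.
It fails at once if the threaded coupling is moved more than 25 mm (distance of coupling_centre from where it was at the start of the episode above 0.025 m).
It fails at once if the collet is moved more than 25 mm (distance of collet_centre from where it was at the start of the episode above 0.025 m).
It fails at once if the hardened nut is moved more than 25 mm (distance of spanner_nut_centre from where it was at the start of the episode above 0.025 m).
It also fails if it takes over 128 s, if anything falls off the work surface, if the arm or the gripper's body presses on something with over 40 N, if the wrist force passes 120 N, or if a joint passes its speed limit or range.

## Robot

A 7-joint arm with a two-finger parallel gripper is mounted at the origin on a cart in front of the work surface, level with it; the furniture and walls round the work are solid. World frame = base frame: x ahead of the robot, y to its left, z up, the work surface at z = 0. Lengths are in m, angles in degrees, forces in N, time in s.
With the tool pointing down it reaches from about 0.375 to 0.925 m from the base axis. Payload 3.1 kg.
Tool frame: the origin (TCP) lies at the very end of the fingers, on their centre line; the grasp point (between the pads) lies behind it (grip_point_offset is the z of the grasp point in the tool frame, in m); z points along the fingers, y is the direction in which the jaws open and shut (so a half turn about z gives the same grasp; the last joint's range is limited). The gripper opens to 85 mm and grips with 20 to 120 N. Pads are 22 mm wide; open, the fingers measure 114 mm over their backs; the gripper's body (76 mm by 85 mm) begins 54 mm behind the grasp point. The pads swing forward as they close: fully open they stand 13 mm farther back than shut.
Start: joints at [-77.166, 21.939, 2.515, 91.553, -1.026, 66.532, -2.859], TCP at [0.206, 0.617, 0.231] pointing down, gripper open.
Joint ranges: [-149.38, 149.38], [-23.57, 123.04], [-84.95, 90], [0, 143.3], [-89.99, 269.99], [3.08, 112.72], [-163.45, 163.45]. Speed limits (degrees/s): [159.86, 159.86, 180, 180, 180, 180, 180].

## Interface

Orientations are given as a 3x3 rotation matrix whose columns are the frame's x, y, z axes.
In Python, from rig import * gives the robot as it stands.
- The arm moves only by the tool jog_arm, never from a script. Its argument "series" is one flat list of numbers, 4 for each row, row after row: the shift along the tool's x, y, z normalised to -1 to 1, where 1 is 40 cm, then the turn about the tool's z normalised to -1 to 1, where 1 is 45 degrees. A call has 1 to 12 rows; each row is the pose to reach, as a shift and turn from the pose commanded when the call began, along the tool's axes at that moment; what a row does not reach only later rows make up. A row lasts 1/10 s, in which the tool goes at most 50 mm and 8.59 degrees, less where a joint would pass 70% of its speed; a pose out of reach is approached as far as the arm can. A call with a number of a shift or a turn outside -1 to 1 is refused whole. A call with a gripper value outside its range is refused whole. "claw" is the opening, from 0 (shut) to 1 (fully open), set as the call begins (left out, the last holds). The fingers move at their own pace and stop on an object; "grip_force" is the grip in N (left out, the last holds). Time passes only in rows, so rows that repeat a pose let the fingers close. It gives the time, the measured TCP pose, the force and the opening at its end, in the units of the state.
- get_obs(): the state, without advancing time (a new reading comes with each control period).
- camera(name): name is "scene" or "top" or "wrist"; returns a dict with "image" (400x640x3 uint8, red, green, blue), "z_map" (400x640 float32, m along the optical axis (not along the pixel's ray), 0 where there is no reading), "K" (3x3 intrinsics, pixels), "D" ([k1, k2, p1, p2, k3] as OpenCV has them; the pictures are not rectified), "cam_to_world" (4x4, takes a point from camera to world coordinates); the wrist camera has in their place "T_tool_cam" (4x4, takes a point from camera to tool coordinates, whose origin is the TCP and whose axes are the flange's). Camera axes: x right, y down, z forward; pixel columns grow to the right and rows downward; lengths in m; the calibration is good to about 2 mm. A picture is of the moment at which its call begins: read the wrist's pose just before it.
- hand_in(): hands the job in, once; it reports no verdict.
Trained networks look in the newest picture that a camera, given by its name, has taken for a name from the list of things; names that differ only in an ending like _2 or _b are one class to them, and where a whole thing is asked for, a point or a joint stands for the part that bears it (a point fixed in the world has none). Each returns a list of dicts, best first, with "conf" (0 to 1); they miss things now and then, are a little off and sometimes report something else, mostly with a low value. They report only what shows in the picture. A call takes as long as a camera call. They do not tell look-alikes from the thing itself.
- masks_of(target, camera): "region" (400x640 bool, what is visible of it) and "pixel" ([column, row] in pixels, amid what is visible of it).
- spot_point(target, camera): "pixel" ([column, row] in pixels: a listed point, or the origin of a listed thing).
The state is a dict: "time": time; "joints": joint angles; "dq": joint speeds; "joint_torque": joint torques, N m; "ee_pos": TCP position; "orientation": TCP orientation; "force": force on the tool from outside, world axes, zero at the start; "torque": the same for the moment, N m; "width": finger opening in m.
Only numpy, scipy, OpenCV 4.12 (cv2) and the standard library are available. Lean on these libraries where they do the work, as an engineer would, in place of code of your own. Each camera call takes 0.05 s, during which the arm holds its last target. There are 200 camera calls.

## Working session

There is one attempt and no reset: what is moved stays moved. The work goes in short steps, Python scripts to look and compute and a tool call to move; the robot and the scene stay as the last step left them, time stands still between calls to the robot, and variables do not carry over. Pictures are saved under pics/ and viewed, about 12 in all and at most 16, crops included, and the job is handed in when it is done.

Besides the shell and the picture viewer there is one more tool, called after ">>>" as a command line: name --argument value ..., lists and objects as JSON in quotes. jog_arm: Moves the arm, as the interface text tells. Scaled input: -1 to 1 covers 40 cm each way for a shift and 45 degrees each way for a turn. Its arguments: {"type":"object","properties":{"series":{"type":"array"},"claw":{"type":"number"},"grip_force":{"type":"number"}},"required":["series"]}

```bash
ls; mkdir -p pics
cat > h.py <<'E'
from rig import *
import numpy as np, cv2
def save(c,name): cv2.imwrite('pics/'+name,c['image'][:,:,::-1])
def T_of(c,obs=None):
    if 'cam_to_world' in c: return np.array(c['cam_to_world'])
    T=np.eye(4);T[:3,:3]=obs['orientation'];T[:3,3]=obs['ee_pos'];return T@np.array(c['T_tool_cam'])
def ray(c,T,px):
    n=cv2.undistortPoints(np.array([[px]],float),np.array(c['K']),np.array(c['D']))[0,0]
    return T[:3,3],T[:3,:3]@np.array([n[0],n[1],1.])
def at_z(c,T,px,z):
    o,d=ray(c,T,px);return o+d*(z-o[2])/d[2]
def cloud(c,T):
    z=c['z_map'];v,u=np.nonzero(z>0)
    n=cv2.undistortPoints(np.stack([u,v],1).astype(float)[:,None],np.array(c['K']),np.array(c['D']))[:,0]
    p=np.c_[n,np.ones(len(n))]*z[v,u][:,None]
    return p@T[:3,:3].T+T[:3,3],u,v
E
python3 - <<'E'
from h import *
o=get_obs();print({k:np.round(o[k],3).tolist() for k in ('time','ee_pos','orientation','width','force')})
for n in ('top','scene'):
    c=camera(n);save(c,n+'0.png');T=T_of(c);print(n,np.round(T,3).tolist())
    H=dict(round_stand_top=.008,square_stand_top=.012,ring_gauge_centre=.01,setting_ring_centre=.006,loupe_centre=.0095,set_block_centre=.0075,tall_block_centre=.022,coupling_centre=.028,collet_centre=.018,spanner_nut_centre=.0115)
    for k,z in H.items():
        print(k,[(round(r['conf'],2),np.round(r['pixel']).tolist(),np.round(at_z(c,T,r['pixel'],z)[:2],3).tolist()) for r in spot_point(k,n)[:3]])
E
python3 -c "
import rig;print([x for x in dir(rig) if x[0]!='_'])"
```

```text
pics
{'time': 0.0, 'ee_pos': [0.205, 0.616, 0.23], 'orientation': [[-0.949, 0.316, -0.001], [0.316, 0.949, -0.003], [-0.0, -0.003, -1.0]], 'width': 0.085, 'force': [0.76, 0.159, 1.333]}
top [[-0.016, -0.997, 0.077, 0.432], [-1.0, 0.015, -0.012, 0.05], [0.011, -0.077, -0.997, 1.133], [0.0, 0.0, 0.0, 1.0]]
round_stand_top [(0.66, [328.0, 230.0], [0.432, 0.0]), (0.52, [228.0, 234.0], [0.426, 0.266])]
square_stand_top [(0.61, [335.0, 178.0], [0.571, -0.021])]
ring_gauge_centre [(0.93, [380.0, 226.0], [0.443, -0.139])]
setting_ring_centre [(0.51, [433.0, 173.0], [0.584, -0.288])]
loupe_centre [(0.56, [216.0, 172.0], [0.592, 0.296]), (0.45, [378.0, 228.0], [0.436, -0.134])]
set_block_centre [(0.61, [226.0, 232.0], [0.431, 0.272])]
tall_block_centre [(0.68, [188.0, 200.0], [0.517, 0.369]), (0.68, [408.0, 202.0], [0.503, -0.213]), (0.51, [276.0, 233.0], [0.428, 0.136])]
coupling_centre [(0.52, [376.0, 173.0], [0.583, -0.128])]
collet_centre [(0.61, [427.0, 230.0], [0.429, -0.264])]
spanner_nut_centre [(0.63, [280.0, 171.0], [0.594, 0.124])]
scene [[0.839, -0.276, 0.47, -0.016], [-0.545, -0.4
[... 169 characters left out ...]
0], [0.575, -0.02])]
ring_gauge_centre [(0.69, [345.0, 267.0], [0.432, -0.133])]
setting_ring_centre [(0.53, [443.0, 282.0], [0.581, -0.284])]
loupe_centre [(0.54, [305.0, 178.0], [0.582, 0.294])]
set_block_centre [(0.52, [260.0, 195.0], [0.419, 0.28])]
tall_block_centre [(0.73, [394.0, 274.0], [0.498, -0.22]), (0.67, [285.0, 212.0], [0.423, 0.134]), (0.62, [274.0, 173.0], [0.506, 0.36])]
coupling_centre [(0.82, [395.0, 238.0], [0.581, -0.127])]
collet_centre [(0.51, [385.0, 299.0], [0.433, -0.265])]
spanner_nut_centre [(0.56, [333.0, 201.0], [0.575, 0.128]), (0.26, [260.0, 197.0], [0.411, 0.261])]
['MotionError', 'camera', 'get_obs', 'grip_point_offset', 'hand_in', 'masks_of', 'spot_point']
```

Run:
```python
import cv2,rig
i=cv2.imread('pics/top0.png')[130:270,160:460];cv2.imwrite('pics/a.png',cv2.resize(i,None,fx=2.6,fy=2.6,interpolation=cv2.INTER_CUBIC))
i=cv2.imread('pics/scene0.png');cv2.imwrite('pics/b.png',i)
print(rig.grip_point_offset)
```

```text
-0.0187
```

View pics/a.png

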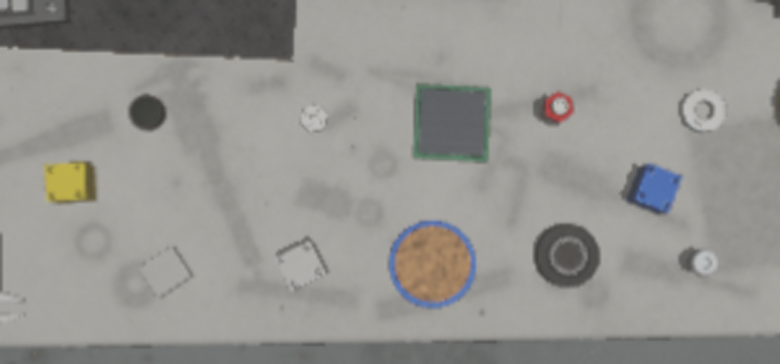

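View pics/b.png

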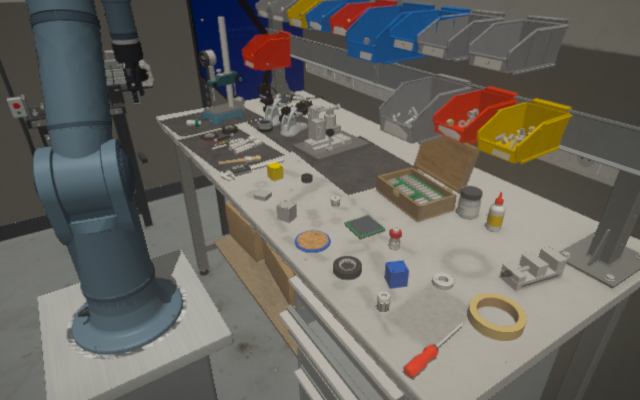

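The top view and the scene view agree. The grey tall block is at (0.426, 0.135), and the blue and yellow blocks are look-alikes. The flat set block is at (0.425, 0.276).

```bash
cat >> h.py <<'E'
def go(x,y,z,yaw=None,o=None):
    """normalised shift/turn to world TCP x,y,z with tool y axis at world angle yaw (mod 180)"""
    o=o or get_obs();R=np.array(o['orientation']);d=R.T@(np.array([x,y,z])-o['ee_pos'])/.4
    t=0
    if yaw is not None:
        cur=np.degrees(np.arctan2(R[1,1],R[0,1]));t=-((yaw-cur+90)%180-90)/45
    print('go',np.round(d,3).tolist(),'turn',round(t,3),'rows~',int(np.ceil(max(np.linalg.norm(d)*8,abs(t)*45/8.5)))+1)
E
python3 - <<'E'
from h import *
c=camera('wrist');print(np.round(c['T_tool_cam'],3).tolist(),np.round(c['K'],1).tolist())
go(.425,.21,.26,90)
E
```

```text
[[-0.001, -0.956, -0.294, 0.077], [1.0, -0.001, 0.0, 0.001], [-0.0, -0.294, 0.956, -0.143], [0.0, 0.0, 0.0, 1.0]] [[331.1, 0.0, 322.2], [0.0, 331.1, 191.1], [0.0, 0.0, 1.0]]
go [-0.842, -0.791, -0.072] turn -0.41 rows~ 11
```

>>> jog_arm --series '[-0.842, -0.791, -0.072, -0.41, -0.842, -0.791, -0.072, -0.41, -0.842, -0.791, -0.072, -0.41, -0.842, -0.791, -0.072, -0.41, -0.842, -0.791, -0.072, -0.41, -0.842, -0.791, -0.072, -0.41, -0.842, -0.791, -0.072, -0.41, -0.842, -0.791, -0.072, -0.41, -0.842, -0.791, -0.072, -0.41, -0.842, -0.791, -0.072, -0.41, -0.842, -0.791, -0.072, -0.41, -0.842, -0.791, -0.072, -0.41]'

```text
time: 2.35
ee_pos: [0.4244, 0.2113, 0.2601]
orientation: [[-1.0, -0.001, -0.0], [-0.001, 1.0, 0.001], [0.0, 0.001, -1.0]]
force: [-0.5, 1.3, 0.2]
width: 0.0857
```

```bash
cat >> h.py <<'E'
TOP=dict(set=(.015,.425,.276),tall=(.044,.426,.135),round=(.008,.432,.002),square=(.012,.573,-.02),gauge=(.02,.435,-.136),ring=(.012,.583,-.286),loupe=(.019,.587,.295),nut=(.023,.585,.126),coup=(.056,.582,-.128),collet=(.036,.43,-.265))
def measure(names,name=None,xy={},tol=.004):
    o=get_obs();c=camera('wrist')
    if name: save(c,name)
    P,u,v=cloud(c,T_of(c,o))
    for n in names:
        h,x,y=TOP[n]
        if n in xy: x,y=xy[n][:2]; h=xy[n][2] if len(xy[n])>2 else h
        m=(np.hypot(P[:,0]-x,P[:,1]-y)<.055)&(abs(P[:,2]-h)<tol)
        q=P[m]
        if len(q)<20: print(n,'few',len(q));continue
        r=cv2.minAreaRect((q[:,:2]*1000).astype(np.float32));cc=cv2.minEnclosingCircle((q[:,:2]*1000).astype(np.float32))
        print(n,len(q),'z',np.round(np.median(q[:,2]),4),'mean',np.round(q[:,:2].mean(0),4),'rect',np.round(r[0],1),np.round(r[1],1),round(r[2],1),'circ',np.round(cc[0],1),round(cc[1],1))
E
python3 - <<'E'
from h import *
measure(['set','tall','round','square','loupe','nut','gauge'],'w1.png')
E
```

```text
set 1022 z 0.0157 mean [0.4247 0.279 ] rect [425.3 279.3] [37.4 39.6] 33.9 circ [425.  279.1] 26.4
tall 1163 z 0.0445 mean [0.4292 0.1398] rect [430.  139.3] [37.3 41. ] 25.7 circ [429.7 139.8] 26.8
round 3943 z 0.0081 mean [0.4274 0.0086] rect [428.8   6.9] [89.1 89.6] 28.6 circ [430.4   8.2] 47.1
square 2584 z 0.0119 mean [ 0.5689 -0.0161] rect [574.4 -15.2] [80.  78.4] 86.8 circ [573.5 -16.8] 52.7
loupe 501 z 0.0174 mean [0.5876 0.2981] rect [588.1 298.3] [35.9 35.3] 47.4 circ [588.3 298.2] 18.4
nut 310 z 0.023 mean [0.578  0.1261] rect [578.4 125.9] [28.  26.8] 41.9 circ [578.6 126. ] 15.0
gauge 1557 z 0.0193 mean [ 0.4345 -0.1294] rect [ 435.3 -130.3] [63.8 64.9] 86.3 circ [ 435.3 -130.6] 33.1
```

View pics/w1.png

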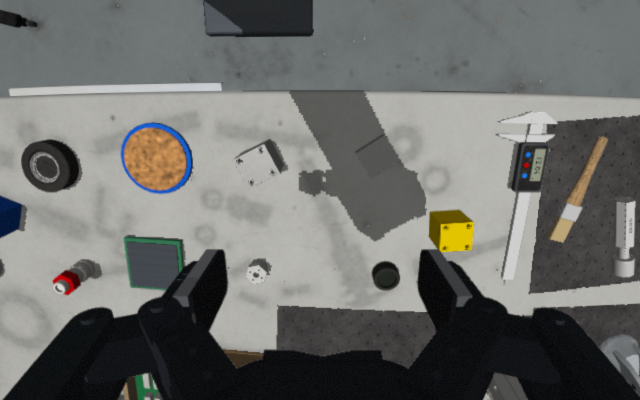

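Run:
```python
from h import *
go(.425,.279,.12,123.9)
```

```text
go [-0.003, 0.167, 0.35] turn -0.749 rows~ 5
```

>>> jog_arm --series '[-0.003, 0.167, 0.35, -0.749, -0.003, 0.167, 0.35, -0.749, -0.003, 0.167, 0.35, -0.749, -0.003, 0.167, 0.35, -0.749, -0.003, 0.167, 0.35, -0.749, -0.003, 0.167, 0.35, -0.749, -0.003, 0.167, 0.35, -0.749]' --claw 0.65

```text
time: 3.1
ee_pos: [0.4269, 0.2778, 0.1214]
orientation: [[-0.833, -0.554, 0.002], [-0.554, 0.833, 0.002], [-0.003, 0.0, -1.0]]
force: [0.5, 0.7, -0.4]
width: 0.0558
```

Run:
```python
from h import *
print(get_obs()['width'])
measure(['set'],'w2.png')
go(.425,.279,.004,123.9)
```

```text
0.05577125243982399
set 2354 z 0.0156 mean [0.4244 0.279 ] rect [424.9 279.6] [37.3 40. ] 33.0 circ [424.9 279.5] 26.8
go [0.003, 0.006, 0.294] turn -0.006 rows~ 4
```

View pics/w2.png

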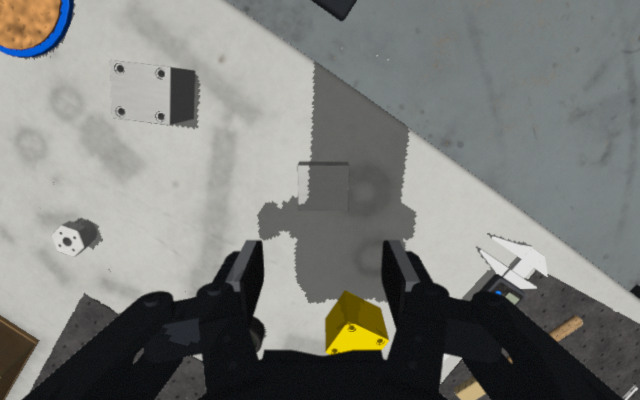

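>>> jog_arm --series '[0.003, 0.006, 0.15, 0, 0.003, 0.006, 0.25, 0, 0.003, 0.006, 0.27, 0, 0.003, 0.006, 0.29, 0, 0.003, 0.006, 0.294, 0, 0.003, 0.006, 0.294, 0]'

```text
time: 3.75
ee_pos: [0.4258, 0.2793, 0.0046]
orientation: [[-0.832, -0.555, 0.003], [-0.555, 0.832, 0.003], [-0.004, 0.0, -1.0]]
force: [0.2, 0.6, -0.7]
width: 0.0553
```

>>> jog_arm --series '[0, 0, 0, 0, 0, 0, 0, 0, 0, 0, 0, 0, 0, 0, 0, 0, 0, 0, 0, 0, 0, 0, 0, 0, 0, 0, 0, 0, 0, 0, 0, 0]' --claw 0.3 --grip_force 50

```text
time: 4.55
ee_pos: [0.4258, 0.2793, 0.0049]
orientation: [[-0.832, -0.555, 0.003], [-0.555, 0.832, 0.003], [-0.004, 0.0, -1.0]]
force: [0.4, -0.8, 5.6]
width: 0.0382
```

>>> jog_arm --series '[0, 0, -0.06, 0, 0, 0, -0.15, 0, 0, 0, -0.3, 0, 0, 0, -0.4, 0, 0, 0, -0.4, 0, 0, 0, -0.4, 0]'

```text
time: 5.15
ee_pos: [0.425, 0.279, 0.1649]
orientation: [[-0.832, -0.555, 0.004], [-0.555, 0.832, 0.004], [-0.005, 0.001, -1.0]]
force: [0.0, -0.4, -2.0]
width: 0.0382
```

Run:
```python
from h import *
o=get_obs();print(o['width'],o['force'])
go(.56,-.017,.2,90)
```

```text
0.038239092887355546 [ 0.00832082 -0.35674544 -1.99067141]
go [0.129, -0.803, -0.089] turn 0.749 rows~ 8
```

>>> jog_arm --series '[0.129, -0.803, -0.089, 0.749, 0.129, -0.803, -0.089, 0.749, 0.129, -0.803, -0.089, 0.749, 0.129, -0.803, -0.089, 0.749, 0.129, -0.803, -0.089, 0.749, 0.129, -0.803, -0.089, 0.749, 0.129, -0.803, -0.089, 0.749, 0.129, -0.803, -0.089, 0.749, 0.129, -0.803, -0.089, 0.749, 0.129, -0.803, -0.089, 0.749]'

```text
time: 6.15
ee_pos: [0.5576, -0.0157, 0.1963]
orientation: [[-1.0, -0.003, -0.004], [-0.003, 1.0, 0.001], [0.004, 0.001, -1.0]]
force: [-0.5, -0.0, -1.9]
width: 0.0385
```

Run:
```python
from h import *
o=get_obs();print(o['width'],o['ee_pos'])
measure(['square','round','coup'],'w3.png')
measure(['square'],xy={'square':(.573,-.018,.012)},tol=.003)
```

```text
0.03854922334422735 [ 0.55762099 -0.01569088  0.19631069]
square 4998 z 0.0124 mean [ 0.5696 -0.0159] rect [572.3 -15.5] [78.1 73.2] 86.3 circ [572.2 -16.6] 51.7
round 6652 z 0.0084 mean [0.4336 0.0064] rect [437.1   7. ] [72.4 89.7] 0.4 circ [428.9   6.8] 45.1
coup 222 z 0.0548 mean [ 0.5839 -0.1211] rect [ 584.2 -121.2] [15.4 16.2] 42.9 circ [ 584.1 -121.4] 8.3
square 4981 z 0.0124 mean [ 0.57   -0.0159] rect [572.6 -15.5] [77.7 74.1] 86.4 circ [573.7 -15.6] 52.8
```

View pics/w3.png

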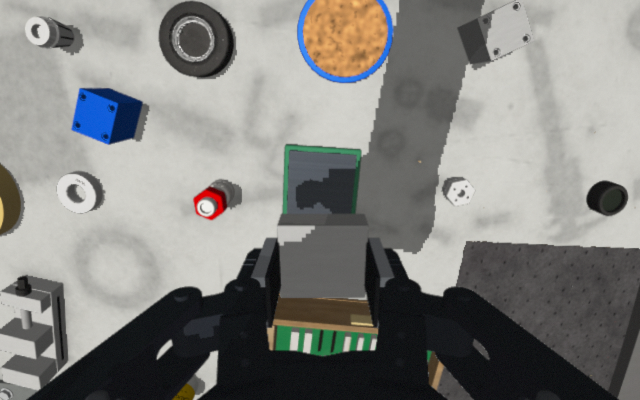

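Run:
```python
from h import *
go(.5745,-.016,.05,86.5)
```

```text
go [-0.042, -0.002, 0.367] turn 0.083 rows~ 4
```

>>> jog_arm --series '[-0.042, -0.002, 0.1, 0.083, -0.042, -0.002, 0.2, 0.083, -0.042, -0.002, 0.3, 0.083, -0.042, -0.002, 0.367, 0.083, -0.042, -0.002, 0.367, 0.083, -0.042, -0.002, 0.367, 0.083]'

```text
time: 6.85
ee_pos: [0.5758, -0.0174, 0.0512]
orientation: [[-0.998, 0.063, -0.001], [0.063, 0.998, 0.0], [0.001, 0.0, -1.0]]
force: [-0.3, -0.1, -1.1]
width: 0.0385
```

Run:
```python
from h import *
o=get_obs();print(o['ee_pos'])
go(.5745,-.016,.018,86.5)
```

```text
[ 0.57580408 -0.01735766  0.05123063]
go [0.003, 0.003, 0.083] turn -0.003 rows~ 2
```

>>> jog_arm --series '[0.003, 0.003, 0.03, 0, 0.003, 0.003, 0.06, 0, 0.003, 0.003, 0.075, 0, 0.003, 0.003, 0.083, 0, 0.003, 0.003, 0.083, 0, 0.003, 0.003, 0.083, 0]'

```text
time: 7.45
ee_pos: [0.5752, -0.0174, 0.0182]
orientation: [[-0.998, 0.065, 0.0], [0.065, 0.998, -0.0], [-0.0, -0.0, -1.0]]
force: [0.3, -0.1, -1.1]
width: 0.0385
```

>>> jog_arm --series '[0, 0, 0, 0, 0, 0, 0, 0, 0, 0, 0, 0, 0, 0, 0, 0, 0, 0, 0, 0]' --claw 0.7

```text
time: 7.95
ee_pos: [0.5751, -0.0172, 0.0182]
orientation: [[-0.998, 0.065, 0.0], [0.065, 0.998, 0.0], [-0.0, 0.0, -1.0]]
force: [-0.3, 0.4, 0.4]
width: 0.0598
```

>>> jog_arm --series '[0, 0, -0.05, 0, 0, 0, -0.15, 0, 0, 0, -0.3, 0, 0, 0, -0.4, 0, 0, 0, -0.4, 0, 0, 0, -0.4, 0]'

```text
time: 8.55
ee_pos: [0.5762, -0.0172, 0.18]
orientation: [[-0.998, 0.065, 0.004], [0.065, 0.998, 0.001], [-0.004, 0.001, -1.0]]
force: [-1.7, 0.1, -1.3]
width: 0.0597
```

Run:
```python
from h import *
o=get_obs();print(o['ee_pos'])
measure(['square','set'],'w4.png',xy={'set':(.574,-.016,.0275)})
go(.4295,.1395,.16,115.7)
```

```text
[ 0.57621394 -0.0171803   0.180001  ]
square 4436 z 0.0122 mean [ 0.5712 -0.0156] rect [574.5 -15.7] [78.2 77.1] 86.2 circ [574.6 -16.6] 53.2
set 1707 z 0.0276 mean [ 0.5729 -0.0156] rect [573.6 -15.5] [40.  36.8] 86.6 circ [573.3 -15.6] 26.6
go [0.387, 0.367, 0.045] turn -0.654 rows~ 6
```

View pics/w4.png

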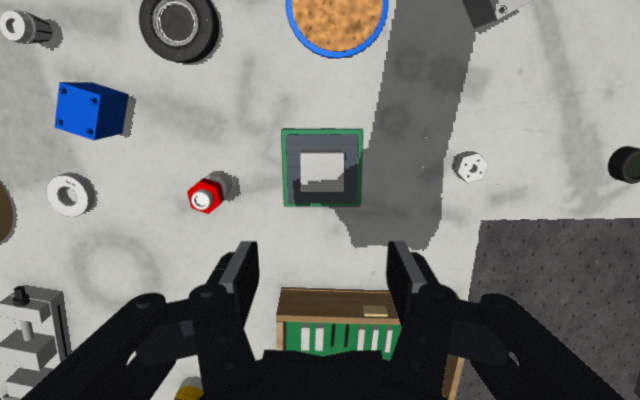

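The set block sits at the centre of the stand and square with it. Next is the tall block.

>>> jog_arm --series '[0.387, 0.367, 0.045, -0.654, 0.387, 0.367, 0.045, -0.654, 0.387, 0.367, 0.045, -0.654, 0.387, 0.367, 0.045, -0.654, 0.387, 0.367, 0.045, -0.654, 0.387, 0.367, 0.045, -0.654, 0.387, 0.367, 0.045, -0.654, 0.387, 0.367, 0.045, -0.654]'

```text
time: 9.4
ee_pos: [0.4308, 0.1376, 0.1596]
orientation: [[-0.902, -0.431, -0.0], [-0.431, 0.902, -0.001], [0.001, -0.001, -1.0]]
force: [-0.1, 0.4, -0.1]
width: 0.0597
```

Run:
```python
from h import *
o=get_obs();print(o['ee_pos'],o['width'])
measure(['tall'])
go(.4295,.138,.016,115.7)
```

```text
[0.43081512 0.13763258 0.15961776] 0.05969528553598032
tall 2115 z 0.0445 mean [0.4289 0.1391] rect [429.6 139.4] [36.9 40.1] 25.8 circ [429.6 139.1] 26.6
go [0.003, 0.003, 0.36] turn -0.004 rows~ 4
```

>>> jog_arm --series '[0.003, 0.003, 0.1, 0, 0.003, 0.003, 0.2, 0, 0.003, 0.003, 0.27, 0, 0.003, 0.003, 0.32, 0, 0.003, 0.003, 0.36, 0, 0.003, 0.003, 0.36, 0]'

```text
time: 10.05
ee_pos: [0.4275, 0.1377, 0.0141]
orientation: [[-0.902, -0.431, -0.004], [-0.431, 0.902, -0.003], [0.005, -0.001, -1.0]]
force: [-0.1, 0.1, -0.6]
width: 0.0599
```

>>> jog_arm --series '[0, 0, 0, 0, 0, 0, 0, 0, 0, 0, 0, 0, 0, 0, 0, 0, 0, 0, 0, 0, 0, 0, 0, 0, 0, 0, 0, 0]' --claw 0.3 --grip_force 70

```text
time: 10.75
ee_pos: [0.4297, 0.1395, 0.017]
orientation: [[-0.901, -0.433, 0.002], [-0.433, 0.901, 0.0], [-0.002, -0.001, -1.0]]
force: [1.2, -4.5, 5.7]
width: 0.039
```

>>> jog_arm --series '[0, 0, -0.06, 0, 0, 0, -0.15, 0, 0, 0, -0.25, 0, 0, 0, -0.35, 0, 0, 0, -0.35, 0, 0, 0, -0.35, 0]'

```text
time: 11.35
ee_pos: [0.4272, 0.1407, 0.1557]
orientation: [[-0.9, -0.435, -0.001], [-0.435, 0.9, 0.001], [0.0, 0.001, -1.0]]
force: [-1.5, -0.3, -4.8]
width: 0.0385
```

Run:
```python
from h import *
o=get_obs();print(o['ee_pos'],o['width'])
go(.5745,-.017,.12,86.5)
```

```text
[0.42723234 0.14068322 0.15573696] 0.03854991533635402
go [-0.16, -0.515, 0.089] turn 0.651 rows~ 6
```

>>> jog_arm --series '[-0.16, -0.515, 0.0, 0.651, -0.16, -0.515, 0.0, 0.651, -0.16, -0.515, 0.0, 0.651, -0.16, -0.515, 0.0, 0.651, -0.16, -0.515, 0.0, 0.651, -0.16, -0.515, 0.0, 0.651, -0.16, -0.515, 0.089, 0.651, -0.16, -0.515, 0.089, 0.651, -0.16, -0.515, 0.089, 0.651]'

```text
time: 12.25
ee_pos: [0.5718, -0.0162, 0.1175]
orientation: [[-0.998, 0.06, -0.008], [0.06, 0.998, 0.0], [0.008, -0.0, -1.0]]
force: [0.7, 0.4, -4.3]
width: 0.0388
```

Run:
```python
from h import *
o=get_obs();print(o['ee_pos'],o['width'])
go(.5745,-.017,.0445,86.5)
```

```text
[ 0.57180706 -0.01616018  0.11754004] 0.038779135611291135
go [-0.008, -0.002, 0.183] turn 0.001 rows~ 3
```

>>> jog_arm --series '[-0.006, -0.002, 0.06, 0, -0.006, -0.002, 0.12, 0, -0.006, -0.002, 0.15, 0, -0.006, -0.002, 0.15, 0, -0.006, -0.002, 0.15, 0, -0.006, -0.002, 0.15, 0, -0.006, -0.002, 0.15, 0]'

```text
time: 12.95
ee_pos: [0.579, -0.0189, 0.0619]
orientation: [[-0.998, 0.063, 0.003], [0.063, 0.998, 0.0], [-0.003, 0.001, -1.0]]
force: [-0.6, 0.2, -5.5]
width: 0.039
```

Run:
```python
from h import *
o=get_obs();print(o['ee_pos'],o['width'])
go(.5745,-.017,.0445,86.5)
```

```text
[ 0.57904912 -0.01891056  0.0619243 ] 0.03896607594991251
go [0.012, 0.004, 0.044] turn -0.002 rows~ 2
```

>>> jog_arm --series '[0.009, 0.003, 0.01, 0, 0.009, 0.003, 0.02, 0, 0.009, 0.003, 0.02, 0, 0.009, 0.003, 0.02, 0, 0.009, 0.003, 0.02, 0, 0.009, 0.003, 0.02, 0, 0.009, 0.003, 0.02, 0, 0.009, 0.003, 0.02, 0]'

```text
time: 13.75
ee_pos: [0.5744, -0.0175, 0.0525]
orientation: [[-0.998, 0.063, 0.0], [0.063, 0.998, -0.0], [-0.0, 0.0, -1.0]]
force: [-0.5, -0.4, -4.9]
width: 0.0389
```

Run:
```python
from h import *
o=get_obs();print(o['ee_pos'],o['width'])
go(.5745,-.017,.0445,86.5)
```

```text
[ 0.57435713 -0.0175295   0.05254736] 0.03886508453451236
go [-0.0, 0.001, 0.02] turn -0.002 rows~ 2
```

>>> jog_arm --series '[0, 0.001, 0.008, 0, 0, 0.001, 0.014, 0, 0, 0.001, 0.02, 0, 0, 0.001, 0.02, 0, 0, 0.001, 0.02, 0, 0, 0.001, 0.02, 0, 0, 0.001, 0.02, 0]'

```text
time: 14.45
ee_pos: [0.5742, -0.0171, 0.0444]
orientation: [[-0.998, 0.063, -0.0], [0.063, 0.998, -0.0], [0.0, -0.0, -1.0]]
force: [0.2, -0.3, -4.8]
width: 0.0387
```

>>> jog_arm --series '[0, 0, 0, 0, 0, 0, 0, 0, 0, 0, 0, 0, 0, 0, 0, 0, 0, 0, 0, 0]' --claw 0.75

```text
time: 14.95
ee_pos: [0.5746, -0.0171, 0.0448]
orientation: [[-0.998, 0.063, 0.001], [0.063, 0.998, 0.0], [-0.001, 0.0, -1.0]]
force: [0.2, 0.6, 0.2]
width: 0.0642
```

>>> jog_arm --series '[0, 0, -0.05, 0, 0, 0, -0.15, 0, 0, 0, -0.3, 0, 0, 0, -0.4, 0, 0, 0, -0.4, 0, 0, 0, -0.4, 0, 0, 0, -0.4, 0]'

```text
time: 15.65
ee_pos: [0.5731, -0.0169, 0.2032]
orientation: [[-0.998, 0.062, -0.003], [0.062, 0.998, 0.0], [0.003, -0.0, -1.0]]
force: [0.1, 0.0, -0.0]
width: 0.0641
```

Run:
```python
from h import *
o=get_obs();print(o['ee_pos'])
measure(['square','set','round','coup'],'w5.png',xy={'set':(.574,-.016,.0715)})
go(.435,-.13,.2,90)
```

```text
[ 0.57309768 -0.01692283  0.20321436]
square 3007 z 0.0121 mean [ 0.564  -0.0154] rect [574.6 -15.7] [78.1 77.9] 86.5 circ [574.3 -16.5] 53.1
set 1871 z 0.0715 mean [ 0.5734 -0.0155] rect [574.  -15.5] [39.6 37.9] 87.1 circ [573.8 -15.3] 26.6
round 5132 z 0.0084 mean [0.4411 0.0057] rect [445.1   5.6] [89.  58.2] 86.5 circ [434.5   6. ] 46.5
coup 230 z 0.055 mean [ 0.5841 -0.1208] rect [ 584.2 -120.8] [15.6 15.9] 39.9 circ [ 584.4 -120.9] 8.4
go [0.326, -0.304, 0.008] turn -0.079 rows~ 5
```

View pics/w5.png

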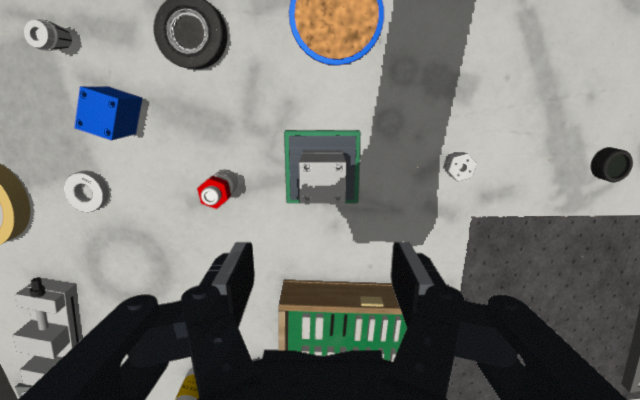

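The tall block is centred on the set block at the right height. Next is the ring gauge.

>>> jog_arm --series '[0.326, -0.304, 0.008, -0.079, 0.326, -0.304, 0.008, -0.079, 0.326, -0.304, 0.008, -0.079, 0.326, -0.304, 0.008, -0.079, 0.326, -0.304, 0.008, -0.079, 0.326, -0.304, 0.008, -0.079, 0.326, -0.304, 0.008, -0.079, 0.326, -0.304, 0.008, -0.079, 0.326, -0.304, 0.008, -0.079]' --claw 1

```text
time: 16.6
ee_pos: [0.4373, -0.1295, 0.2011]
orientation: [[-1.0, -0.002, -0.0], [-0.002, 1.0, -0.001], [0.0, -0.001, -1.0]]
force: [0.4, -0.7, 0.1]
width: 0.0858
```

Run:
```python
from h import *
o=get_obs();print(o['ee_pos'],o['width'])
measure(['gauge','round','ring','collet'])
go(.436,-.133,.006,90)
```

```text
[ 0.43727297 -0.12947452  0.20111221] 0.08578211687820256
gauge 2500 z 0.0197 mean [ 0.4349 -0.131 ] rect [ 435.6 -131.3] [64.2 64.4] 1.2 circ [ 436.  -131.3] 32.7
round 5586 z 0.0083 mean [0.4276 0.0049] rect [429.2   6.2] [89.6 89.4] 87.9 circ [429.6   7.1] 46.1
ring few 0
collet 479 z 0.0361 mean [ 0.4255 -0.2651] rect [ 425.3 -265.8] [25.2 25.1] 86.8 circ [ 425.7 -265.5] 13.0
go [0.003, -0.008, 0.488] turn 0.002 rows~ 5
```

>>> jog_arm --series '[0.002, -0.008, 0.12, 0, 0.002, -0.008, 0.24, 0, 0.002, -0.008, 0.34, 0, 0.002, -0.008, 0.42, 0, 0.002, -0.008, 0.46, 0, 0.002, -0.008, 0.48, 0, 0.002, -0.008, 0.499, 0, 0.002, -0.008, 0.499, 0, 0.002, -0.008, 0.499, 0]'

```text
time: 17.55
ee_pos: [0.4367, -0.1336, 0.0024]
orientation: [[-1.0, 0.0, 0.002], [0.0, 1.0, -0.0], [-0.002, -0.0, -1.0]]
force: [-0.0, -0.1, 0.2]
width: 0.0855
```

>>> jog_arm --series '[0, 0, 0, 0, 0, 0, 0, 0, 0, 0, 0, 0, 0, 0, 0, 0, 0, 0, 0, 0, 0, 0, 0, 0, 0, 0, 0, 0]' --claw 0.6 --grip_force 60

```text
time: 18.25
ee_pos: [0.4366, -0.1332, 0.0034]
orientation: [[-1.0, 0.0, 0.001], [0.0, 1.0, 0.002], [-0.001, 0.002, -1.0]]
force: [-2.8, 1.7, 13.3]
width: 0.0616
```

>>> jog_arm --series '[0, 0, -0.04, 0, 0, 0, -0.1, 0, 0, 0, -0.2, 0, 0, 0, -0.25, 0, 0, 0, -0.25, 0, 0, 0, -0.25, 0, 0, 0, -0.25, 0]'

```text
time: 18.95
ee_pos: [0.434, -0.1329, 0.1002]
orientation: [[-1.0, 0.0, -0.003], [0.0, 1.0, 0.0], [0.003, 0.0, -1.0]]
force: [-0.5, 0.2, -4.1]
width: 0.0613
```

Run:
```python
from h import *
o=get_obs();print(o['ee_pos'],o['width'])
go(.430,.005,.1,90)
```

```text
[ 0.43396355 -0.13292669  0.10015981] 0.061328097348366625
go [0.01, 0.345, 0.001] turn -0.0 rows~ 4
```

>>> jog_arm --series '[0.01, 0.345, -0.1, 0, 0.01, 0.345, -0.1, 0, 0.01, 0.345, -0.1, 0, 0.01, 0.345, -0.1, 0, 0.01, 0.345, -0.1, 0, 0.01, 0.345, -0.1, 0, 0.01, 0.345, -0.1, 0, 0.01, 0.345, -0.1, 0]'

```text
time: 19.75
ee_pos: [0.4312, 0.003, 0.141]
orientation: [[-1.0, 0.003, -0.002], [0.003, 1.0, -0.001], [0.002, -0.001, -1.0]]
force: [-0.3, 0.1, -3.5]
width: 0.0618
```

Run:
```python
from h import *
o=get_obs();print(o['ee_pos'],o['width'])
x,y,z=o['ee_pos']
measure(['round','gauge'],'w6.png',xy={'gauge':(x,y,z+.016)},tol=.008)
go(.430,.005,.05,90)
```

```text
[0.43124364 0.00299572 0.1409973 ] 0.06176420042798524
round 7645 z 0.0079 mean [0.4148 0.0025] rect [418.6   1.4] [ 82.4 109.5] 1.9 circ [432.   2.] 55.0
gauge 16626 z 0.1568 mean [0.4275 0.0043] rect [428.3   1.4] [72.  65.3] 52.9 circ [423.7   4.6] 44.3
go [0.003, 0.005, 0.228] turn -0.004 rows~ 3
```

View pics/w6.png

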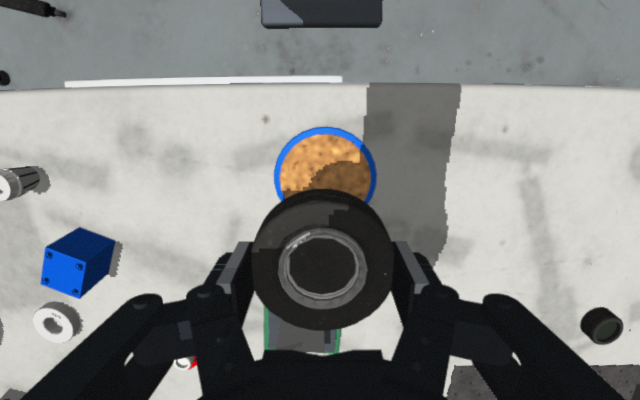

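>>> jog_arm --series '[0.0, 0.005, 0.08, 0, 0.0, 0.005, 0.16, 0, 0.0, 0.005, 0.228, 0, 0.0, 0.005, 0.228, 0, 0.0, 0.005, 0.228, 0, 0.0, 0.005, 0.228, 0, 0.0, 0.005, 0.228, 0, 0.0, 0.005, 0.228, 0]'

```text
time: 20.6
ee_pos: [0.433, 0.0068, 0.0517]
orientation: [[-1.0, 0.001, 0.003], [0.001, 1.0, 0.001], [-0.003, 0.001, -1.0]]
force: [0.6, -0.1, -3.1]
width: 0.0613
```

Run:
```python
from h import *
o=get_obs();print(o['ee_pos'],o['width'])
go(.4315,.005,.012,90)
```

```text
[0.43302485 0.0067808  0.051704  ] 0.061332481165378476
go [0.004, -0.005, 0.099] turn -0.001 rows~ 2
```

>>> jog_arm --series '[0.002, -0.004, 0.03, 0, 0.002, -0.004, 0.06, 0, 0.002, -0.004, 0.08, 0, 0.002, -0.004, 0.09, 0, 0.002, -0.004, 0.099, 0, 0.002, -0.004, 0.099, 0, 0.002, -0.004, 0.099, 0, 0.002, -0.004, 0.099, 0]'

```text
time: 21.4
ee_pos: [0.43, 0.0047, 0.0114]
orientation: [[-1.0, 0.001, -0.003], [0.001, 1.0, 0.001], [0.003, 0.001, -1.0]]
force: [-5.4, -0.1, 10.7]
width: 0.061
```

>>> jog_arm --series '[0, 0, 0, 0, 0, 0, 0, 0, 0, 0, 0, 0, 0, 0, 0, 0, 0, 0, 0, 0]' --claw 1

```text
time: 21.9
ee_pos: [0.4312, 0.0049, 0.0109]
orientation: [[-1.0, 0.0, 0.0], [0.0, 1.0, -0.0], [-0.0, -0.0, -1.0]]
force: [0.6, -0.4, -0.5]
width: 0.0854
```

>>> jog_arm --series '[0, 0, -0.05, 0, 0, 0, -0.15, 0, 0, 0, -0.3, 0, 0, 0, -0.4, 0, 0, 0, -0.45, 0, 0, 0, -0.45, 0, 0, 0, -0.45, 0, 0, 0, -0.45, 0]'

```text
time: 22.7
ee_pos: [0.4295, 0.0047, 0.1892]
orientation: [[-1.0, 0.0, -0.003], [0.0, 1.0, -0.001], [0.003, -0.001, -1.0]]
force: [-0.1, 0.3, 0.7]
width: 0.0853
```

Run:
```python
from h import *
o=get_obs();print(o['ee_pos'])
measure(['round','gauge'],'w7.png',xy={'gauge':(.431,.005,.028)})
go(.57,-.284,.2,90)
```

```text
[0.42945767 0.00473421 0.18923712]
round 2345 z 0.0074 mean [0.4192 0.0077] rect [429.    6.8] [88.7 89.4] 47.0 circ [429.2   6.9] 44.9
gauge 2815 z 0.0277 mean [0.4287 0.0064] rect [429.7   6.2] [64.6 64.1] 1.4 circ [429.8   6.4] 32.7
go [-0.352, -0.721, -0.028] turn -0.001 rows~ 8
```

View pics/w7.png

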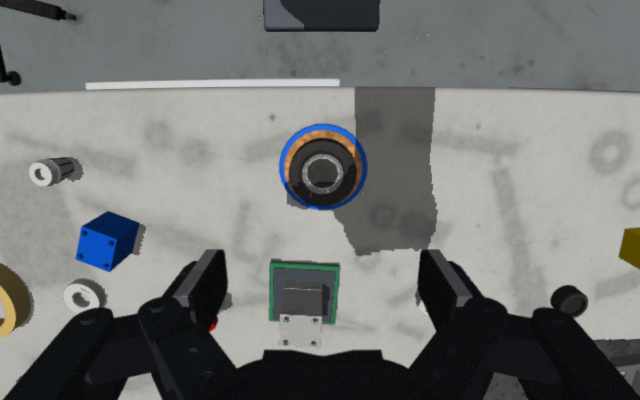

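>>> jog_arm --series '[-0.38, -0.721, -0.028, 0, -0.38, -0.721, -0.028, 0, -0.38, -0.721, -0.028, 0, -0.38, -0.721, -0.028, 0, -0.38, -0.721, -0.028, 0, -0.38, -0.721, -0.028, 0, -0.38, -0.721, -0.028, 0, -0.38, -0.721, -0.028, 0, -0.38, -0.721, -0.028, 0, -0.38, -0.721, -0.028, 0, -0.38, -0.721, -0.028, 0, -0.38, -0.721, -0.028, 0]' --claw 0.75

```text
time: 23.95
ee_pos: [0.5829, -0.2818, 0.2019]
orientation: [[-1.0, -0.001, -0.0], [-0.001, 1.0, 0.001], [0.0, 0.001, -1.0]]
force: [-0.1, 0.4, -0.3]
width: 0.0643
```

Run:
```python
from h import *
o=get_obs();print(o['ee_pos'],o['width'])
measure(['ring','collet','coup'],'w8.png')
```

```text
[ 0.58287156 -0.28184972  0.20191473] 0.0642682652989051
ring 1212 z 0.013 mean [ 0.5839 -0.2779] rect [ 584.4 -277.9] [44.4 44.7] 4.6 circ [ 584.5 -277.8] 22.7
collet 192 z 0.036 mean [ 0.4356 -0.2666] rect [ 435.9 -266.3] [ 7.2 23.1] 0.3 circ [ 432.5 -266.4] 11.6
coup 274 z 0.055 mean [ 0.5842 -0.1224] rect [ 584.2 -122.1] [17.  16.9] 74.2 circ [ 584.6 -122.1] 8.9
```

View pics/w8.png

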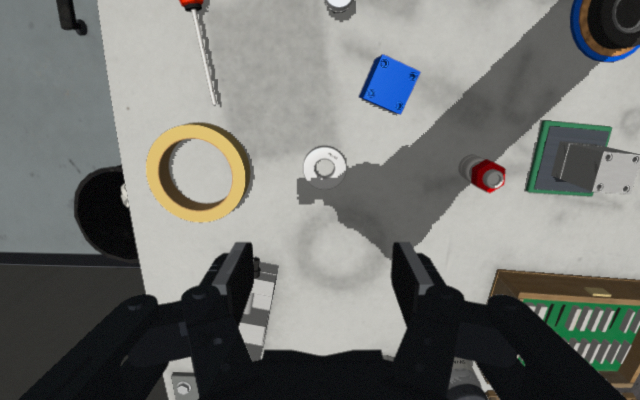

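Run:
```python
from h import *
go(.5852,-.2795,.001,90)
```

```text
go [-0.006, 0.006, 0.503] turn 0.001 rows~ 6
```

>>> jog_arm --series '[-0.006, 0.006, 0.12, 0, -0.006, 0.006, 0.24, 0, -0.006, 0.006, 0.34, 0, -0.006, 0.006, 0.42, 0, -0.006, 0.006, 0.46, 0, -0.006, 0.006, 0.47, 0, -0.006, 0.006, 0.47, 0, -0.006, 0.006, 0.47, 0, -0.006, 0.006, 0.47, 0]' --claw 0.65

```text
time: 24.9
ee_pos: [0.5868, -0.2821, 0.0163]
orientation: [[-1.0, 0.001, 0.004], [0.001, 1.0, -0.001], [-0.004, -0.001, -1.0]]
force: [0.5, -0.3, 0.4]
width: 0.0559
```

Run:
```python
from h import *
o=get_obs();print(o['ee_pos'],o['width'])
go(.5852,-.2795,.001,90)
```

```text
[ 0.5868459  -0.28212538  0.01631279] 0.055929718479257866
go [0.004, 0.007, 0.038] turn -0.001 rows~ 2
```

>>> jog_arm --series '[0.002, 0.006, 0.01, 0, 0.002, 0.006, 0.02, 0, 0.002, 0.006, 0.03, 0, 0.002, 0.006, 0.037, 0, 0.002, 0.006, 0.037, 0, 0.002, 0.006, 0.037, 0]'

```text
time: 25.5
ee_pos: [0.5843, -0.2788, -0.001]
orientation: [[-1.0, 0.001, -0.0], [0.001, 1.0, -0.0], [0.0, -0.0, -1.0]]
force: [-0.8, 0.4, 0.5]
width: 0.0553
```

>>> jog_arm --series '[0, 0, 0, 0, 0, 0, 0, 0, 0, 0, 0, 0, 0, 0, 0, 0, 0, 0, 0, 0, 0, 0, 0, 0, 0, 0, 0, 0]' --claw 0.3 --grip_force 40

```text
time: 26.2
ee_pos: [0.5848, -0.2793, -0.0002]
orientation: [[-1.0, 0.001, 0.001], [0.001, 1.0, -0.001], [-0.001, -0.001, -1.0]]
force: [0.7, -0.6, 4.4]
width: 0.0419
```

>>> jog_arm --series '[0, 0, -0.04, 0, 0, 0, -0.12, 0, 0, 0, -0.24, 0, 0, 0, -0.36, 0, 0, 0, -0.4, 0, 0, 0, -0.4, 0, 0, 0, -0.4, 0]'

```text
time: 26.9
ee_pos: [0.5835, -0.2776, 0.158]
orientation: [[-1.0, 0.0, -0.002], [0.0, 1.0, 0.002], [0.002, 0.002, -1.0]]
force: [0.2, 0.3, -1.2]
width: 0.0421
```

Run:
```python
from h import *
o=get_obs();print(o['ee_pos'],o['width'])
go(.4308,.0048,.16,90)
```

```text
[ 0.58350804 -0.27758704  0.15803772] 0.04213065702939511
go [0.382, 0.706, -0.003] turn -0.0 rows~ 8
```

>>> jog_arm --series '[0.382, 0.706, -0.003, 0, 0.382, 0.706, -0.003, 0, 0.382, 0.706, -0.003, 0, 0.382, 0.706, -0.003, 0, 0.382, 0.706, -0.003, 0, 0.382, 0.706, -0.003, 0, 0.382, 0.706, -0.003, 0, 0.382, 0.706, -0.003, 0, 0.382, 0.706, 0.1, 0, 0.382, 0.706, 0.2, 0, 0.382, 0.706, 0.23, 0, 0.382, 0.706, 0.23, 0]'

```text
time: 28.1
ee_pos: [0.428, 0.0018, 0.0639]
orientation: [[-1.0, 0.002, -0.009], [0.002, 1.0, -0.005], [0.009, -0.005, -1.0]]
force: [0.0, 1.0, -0.6]
width: 0.0422
```

>>> jog_arm --series '[0, 0, 0, 0, 0, 0, 0, 0, 0, 0, 0, 0, 0, 0, 0, 0]'

```text
time: 28.5
ee_pos: [0.4327, 0.0039, 0.0681]
orientation: [[-1.0, 0.001, 0.002], [0.001, 1.0, 0.001], [-0.002, 0.001, -1.0]]
force: [0.3, -1.3, -1.2]
width: 0.0424
```

Run:
```python
from h import *
o=get_obs();print(o['ee_pos'],o['width'])
go(.4308,.0048,.0288,90)
```

```text
[0.43270741 0.00390055 0.06814999] 0.042356043550854344
go [0.005, 0.002, 0.098] turn -0.001 rows~ 2
```

>>> jog_arm --series '[0.003, 0.002, 0.03, 0, 0.003, 0.002, 0.06, 0, 0.003, 0.002, 0.075, 0, 0.003, 0.002, 0.075, 0, 0.003, 0.002, 0.075, 0, 0.003, 0.002, 0.075, 0, 0.003, 0.002, 0.075, 0]'

```text
time: 29.2
ee_pos: [0.4311, 0.0046, 0.0377]
orientation: [[-1.0, 0.001, 0.001], [0.001, 1.0, 0.0], [-0.001, 0.0, -1.0]]
force: [0.7, 0.2, -0.5]
width: 0.0425
```

Run:
```python
from h import *
o=get_obs();print(o['ee_pos'],o['width'])
go(.4308,.0048,.0288,90)
```

```text
[0.43112713 0.0045813  0.03774746] 0.04251542253603234
go [0.001, 0.001, 0.022] turn -0.001 rows~ 2
```

>>> jog_arm --series '[0.001, 0.001, 0.008, 0, 0.001, 0.001, 0.015, 0, 0.001, 0.001, 0.022, 0, 0.001, 0.001, 0.022, 0, 0.001, 0.001, 0.022, 0, 0.001, 0.001, 0.022, 0]'

```text
time: 29.8
ee_pos: [0.4302, 0.0048, 0.0285]
orientation: [[-1.0, 0.001, -0.0], [0.001, 1.0, -0.0], [0.0, -0.0, -1.0]]
force: [0.3, -0.2, -0.5]
width: 0.0421
```

>>> jog_arm --series '[0, 0, 0, 0, 0, 0, 0, 0, 0, 0, 0, 0, 0, 0, 0, 0, 0, 0, 0, 0]' --claw 0.7

```text
time: 30.3
ee_pos: [0.4303, 0.0049, 0.0285]
orientation: [[-1.0, 0.0, 0.0], [0.0, 1.0, 0.0], [-0.0, 0.0, -1.0]]
force: [-1.2, 0.6, -0.1]
width: 0.0595
```

>>> jog_arm --series '[0, 0, -0.05, 0, 0, 0, -0.15, 0, 0, 0, -0.3, 0, 0, 0, -0.4, 0, 0, 0, -0.42, 0, 0, 0, -0.42, 0, 0, 0, -0.42, 0, 0, 0, -0.42, 0]'

```text
time: 31.1
ee_pos: [0.4283, 0.0046, 0.1944]
orientation: [[-1.0, 0.001, -0.004], [0.001, 1.0, -0.002], [0.004, -0.002, -1.0]]
force: [-0.1, -0.8, -0.2]
width: 0.0598
```

Run:
```python
from h import *
o=get_obs();print(o['ee_pos'])
measure(['gauge','ring'],'w9.png',xy={'gauge':(.43,.006,.028),'ring':(.43,.006,.04)},tol=.005)
go(.589,.2965,.2,90)
```

```text
[0.42831824 0.00459938 0.19441609]
gauge 1701 z 0.028 mean [0.4246 0.0061] rect [429.4   6.4] [64.1 64.2] 0.7 circ [429.7   6.4] 32.6
ring 1481 z 0.0405 mean [0.4295 0.0067] rect [430.5   6.9] [43.9 45.2] 89.2 circ [430.5   6.6] 22.7
go [-0.401, 0.73, -0.017] turn -0.001 rows~ 8
```

View pics/w9.png

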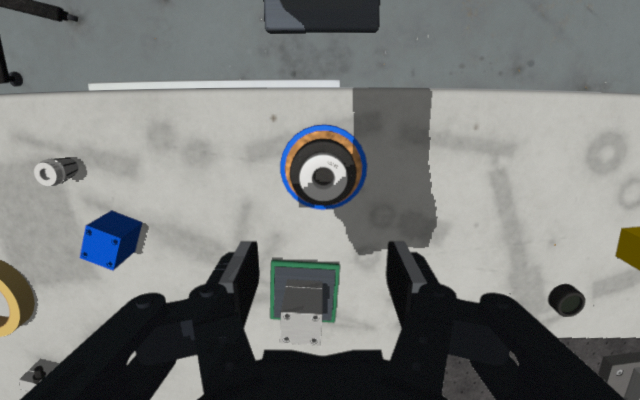

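The ring is centred to about 1 mm. Last is the loupe.

>>> jog_arm --series '[-0.401, 0.73, -0.017, 0, -0.401, 0.73, -0.017, 0, -0.401, 0.73, -0.017, 0, -0.401, 0.73, -0.017, 0, -0.401, 0.73, -0.017, 0, -0.401, 0.73, -0.017, 0, -0.401, 0.73, -0.017, 0, -0.401, 0.73, -0.017, 0, -0.401, 0.73, -0.017, 0, -0.401, 0.73, -0.017, 0, -0.401, 0.73, -0.017, 0, -0.401, 0.73, -0.017, 0]' --claw 0.6

```text
time: 32.35
ee_pos: [0.5906, 0.2951, 0.2034]
orientation: [[-1.0, 0.003, -0.0], [0.003, 1.0, -0.0], [0.0, -0.0, -1.0]]
force: [0.5, 0.1, 0.3]
width: 0.0515
```

Run:
```python
from h import *
o=get_obs();print(o['ee_pos'],o['width'])
measure(['loupe','nut'],'w10.png')
go(.589,.2965,.03,90)
```

```text
[0.59063169 0.29509469 0.20336321] 0.0515200387831087
loupe 940 z 0.0177 mean [0.5888 0.2992] rect [589.1 299.4] [34.7 35.7] 89.3 circ [589.3 299.3] 18.2
nut 568 z 0.0232 mean [0.5787 0.1271] rect [578.9 126.5] [27.  28.8] 73.4 circ [579.3 126.1] 15.1
go [0.004, 0.002, 0.434] turn -0.003 rows~ 5
```

View pics/w10.png

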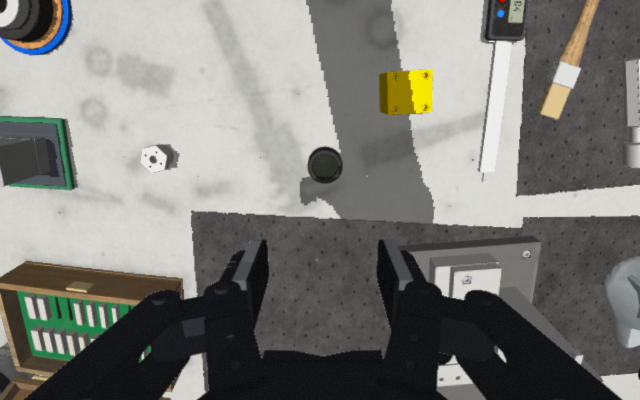

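>>> jog_arm --series '[0, 0.007, 0.12, 0, 0, 0.007, 0.24, 0, 0, 0.007, 0.34, 0, 0, 0.007, 0.42, 0, 0, 0.007, 0.46, 0, 0, 0.007, 0.46, 0, 0, 0.007, 0.46, 0, 0, 0.007, 0.46, 0, 0, 0.007, 0.46, 0]'

```text
time: 33.3
ee_pos: [0.5926, 0.3004, 0.0217]
orientation: [[-1.0, 0.001, 0.004], [0.001, 1.0, 0.002], [-0.004, 0.002, -1.0]]
force: [0.9, 0.5, -0.3]
width: 0.0513
```

Run:
```python
from h import *
o=get_obs();print(o['ee_pos'],o['width'])
go(.590,.298,.004,90)
```

```text
[0.59255506 0.3004028  0.02173386] 0.051323300928273106
go [0.007, -0.006, 0.044] turn -0.001 rows~ 2
```

>>> jog_arm --series '[0.003, -0.003, 0.015, 0, 0.003, -0.003, 0.03, 0, 0.003, -0.003, 0.04, 0, 0.003, -0.003, 0.042, 0, 0.003, -0.003, 0.042, 0, 0.003, -0.003, 0.042, 0]'

```text
time: 33.9
ee_pos: [0.5897, 0.2984, 0.0024]
orientation: [[-1.0, 0.001, 0.0], [0.001, 1.0, -0.0], [-0.0, -0.0, -1.0]]
force: [0.2, 0.6, -0.1]
width: 0.0513
```

>>> jog_arm --series '[0, 0, 0, 0, 0, 0, 0, 0, 0, 0, 0, 0, 0, 0, 0, 0, 0, 0, 0, 0, 0, 0, 0, 0, 0, 0, 0, 0]' --claw 0.2 --grip_force 30

```text
time: 34.6
ee_pos: [0.5901, 0.2985, 0.0029]
orientation: [[-1.0, 0.001, 0.001], [0.001, 1.0, 0.0], [-0.001, 0.0, -1.0]]
force: [-0.1, 0.1, 3.1]
width: 0.0336
```

>>> jog_arm --series '[0, 0, -0.04, 0, 0, 0, -0.12, 0, 0, 0, -0.24, 0, 0, 0, -0.36, 0, 0, 0, -0.4, 0, 0, 0, -0.4, 0, 0, 0, -0.4, 0]'

```text
time: 35.3
ee_pos: [0.5882, 0.2984, 0.1613]
orientation: [[-1.0, 0.0, -0.002], [0.0, 1.0, -0.0], [0.002, -0.0, -1.0]]
force: [-0.7, -0.1, -0.8]
width: 0.0335
```

Run:
```python
from h import *
o=get_obs();print(o['ee_pos'],o['width'])
go(.4312,.0052,.18,90)
```

```text
[0.58817749 0.29836835 0.16133817] 0.033465860459183455
go [0.392, -0.733, -0.045] turn -0.0 rows~ 8
```

>>> jog_arm --series '[0.392, -0.733, -0.0, 0, 0.392, -0.733, 0, 0, 0.392, -0.733, 0, 0, 0.392, -0.733, 0, 0, 0.392, -0.733, 0, 0, 0.392, -0.733, 0, 0, 0.392, -0.733, 0, 0, 0.392, -0.733, 0, 0, 0.392, -0.733, 0.1, 0, 0.392, -0.733, 0.18, 0, 0.392, -0.733, 0.2, 0, 0.392, -0.733, 0.2, 0]'

```text
time: 36.5
ee_pos: [0.4301, 0.0051, 0.0803]
orientation: [[-1.0, -0.0, -0.006], [-0.0, 1.0, -0.003], [0.006, -0.003, -1.0]]
force: [0.5, -0.6, 0.1]
width: 0.0337
```

>>> jog_arm --series '[0, 0, 0, 0, 0, 0, 0, 0, 0, 0, 0, 0, 0, 0, 0, 0, 0, 0, 0, 0, 0, 0, 0, 0]'

```text
time: 37.1
ee_pos: [0.4328, 0.0054, 0.0828]
orientation: [[-1.0, 0.0, 0.001], [0.0, 1.0, 0.001], [-0.001, 0.001, -1.0]]
force: [-0.7, -0.2, -0.5]
width: 0.0334
```

Run:
```python
from h import *
o=get_obs();print(o['ee_pos'],o['width'])
go(.4312,.0052,.052,90)
```

```text
[0.43278021 0.00544897 0.08275617] 0.0334456785909497
go [0.004, -0.001, 0.077] turn -0.001 rows~ 2
```

>>> jog_arm --series '[0.003, 0, 0.03, 0, 0.003, 0, 0.06, 0, 0.003, 0, 0.077, 0, 0.003, 0, 0.077, 0, 0.003, 0, 0.077, 0, 0.003, 0, 0.077, 0, 0.003, 0, 0.077, 0]'

```text
time: 37.8
ee_pos: [0.4319, 0.0054, 0.0521]
orientation: [[-1.0, 0.001, 0.001], [0.001, 1.0, 0.0], [-0.001, 0.0, -1.0]]
force: [0.4, -0.8, 0.5]
width: 0.0334
```

Run:
```python
from h import *
o=get_obs();print(o['ee_pos'],o['width'])
go(.4312,.0052,.0438,90)
```

```text
[0.431922   0.00538564 0.05212602] 0.03343490727010085
go [0.002, -0.0, 0.021] turn -0.001 rows~ 2
```

>>> jog_arm --series '[0.001, 0, 0.008, 0, 0.001, 0, 0.015, 0, 0.001, 0, 0.021, 0, 0.001, 0, 0.021, 0, 0.001, 0, 0.021, 0, 0.001, 0, 0.021, 0]'

```text
time: 38.4
ee_pos: [0.4309, 0.0052, 0.0432]
orientation: [[-1.0, 0.001, -0.0], [0.001, 1.0, -0.0], [0.0, -0.0, -1.0]]
force: [-1.1, 0.9, -0.7]
width: 0.0337
```

>>> jog_arm --series '[0, 0, 0, 0, 0, 0, 0, 0, 0, 0, 0, 0, 0, 0, 0, 0, 0, 0, 0, 0]' --claw 0.6

```text
time: 38.9
ee_pos: [0.431, 0.0053, 0.0433]
orientation: [[-1.0, 0.001, 0.0], [0.001, 1.0, 0.0], [-0.0, 0.0, -1.0]]
force: [-0.5, 0.1, 0.3]
width: 0.0513
```

>>> jog_arm --series '[0, 0, -0.05, 0, 0, 0, -0.15, 0, 0, 0, -0.3, 0, 0, 0, -0.4, 0, 0, 0, -0.4, 0, 0, 0, -0.4, 0, 0, 0, -0.4, 0, 0, 0, -0.4, 0]'

```text
time: 39.7
ee_pos: [0.4293, 0.0049, 0.2014]
orientation: [[-1.0, 0.001, -0.004], [0.001, 1.0, -0.003], [0.004, -0.003, -1.0]]
force: [0.4, -1.1, 0.2]
width: 0.0515
```

Run:
```python
from h import *
o=get_obs();print(o['ee_pos'],o['force'])
measure(['round','gauge','ring','loupe','tall'],'w11.png',xy={'gauge':(.43,.006,.028),'ring':(.43,.006,.04),'loupe':(.43,.006,.058),'tall':(.574,-.016,.071)},tol=.005)
```

```text
[0.42930847 0.00491868 0.20138295] [ 0.40392608 -1.09066009  0.16592456]
round 2217 z 0.0074 mean [0.4195 0.0077] rect [429.1   6.8] [89.5 88.8] 28.0 circ [427.9  10.1] 48.3
gauge 1534 z 0.028 mean [0.4236 0.0059] rect [429.4   6.4] [64.5 64.3] 88.0 circ [429.8   6.4] 32.6
ring 459 z 0.0404 mean [0.4196 0.0053] rect [426.4   6.2] [36.7 44.5] 5.8 circ [430.4   6.6] 22.6
loupe 1256 z 0.0573 mean [0.4299 0.0071] rect [430.7   7.2] [35.2 35.9] 88.7 circ [430.5   7.4] 18.2
tall 1348 z 0.0711 mean [ 0.5717 -0.0156] rect [573.2 -15.6] [40.5 38.5] 86.1 circ [573.8 -15.6] 27.0
```

View pics/w11.png

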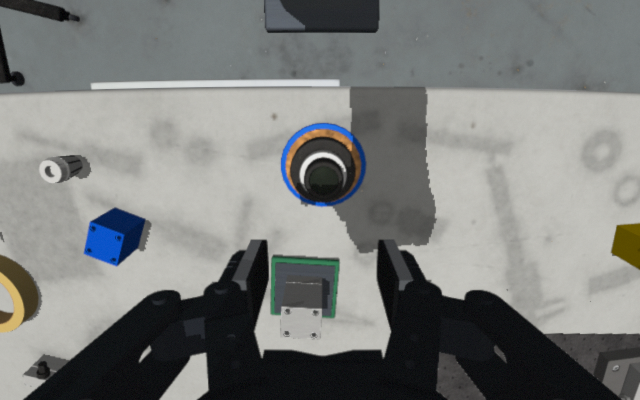

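Both stacks are centred and released, and the gripper is clear at z = 0.2 m. Handing in.

```bash
python3 -c "
from rig import *
print(hand_in())"
```

```text
the job is handed in; nothing more can be done
None
```

Both stacks are built, everything is released, and I handed the job in at about 40 s of the 128 s allowed. The hand-in gave no verdict.

**Round stand:** in the last wrist depth picture the ring gauge is within about 1 mm of the stand centre. The setting ring is about 1 mm off the gauge, and the loupe about 1 mm off the ring. Top-face heights were 28, 40 and 57 mm. The loupe should read 59 mm, but it read about 1.5 mm low in every picture, including before I moved it.

**Square stand:** the set block is about 1 mm off the stand centre and the tall block about 1 mm off the set block. Both are within about 1° of square with the stand, and the tall block's top is at 71 mm.

**Bystanders:** the coupling and nut stayed where they were to within about 1 mm between looks. One collet reading differed by about 10 mm in x, but most of the collet was out of view in it. The arm never worked next to the collet, and it still stands in place in the last picture.

**Disagreements:** the wrist camera read about 1.5 mm off the arm's own position, so I corrected for that. The fingers read 1.5 to 4 mm narrower than the stated part sizes, and every grasp held.

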